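# Stand the fallen measuring cylinder up on its foot

### The arm

A 6-joint arm with a two-finger parallel gripper is mounted at the origin on the work surface. World frame = base frame: x ahead of the robot, y to its left, z up, the work surface at z = 0. Lengths are in m, angles in degrees, forces in N, time in s.
With the tool pointing down it reaches from about 0.3 to 1 m from the base axis. Payload 5.1 kg.
Tool frame: the origin (TCP) lies at the centre of the arm's flange, where the gripper is bolted on; the fingertips stand 190 mm ahead of it and the grasp point (between the pads) lies 171 mm ahead of it; z points along the fingers, x is the direction in which the jaws open and shut, and the axes are right-handed (so a half turn about z gives the same grasp; the last joint's range is limited). The gripper opens to 95 mm and grips with 3 to 60 N. Pads are 20 mm wide; open, the fingers measure 119 mm over their backs; the gripper's body (75 mm by 180 mm) begins 59 mm behind the grasp point.
Start: joints at [67.632, 7.093, 94.555, -0, 78.352, -4.733], TCP at [0.197, 0.619, 0.405] pointing down, gripper open.
Joint ranges: [-149.61, 149.61], [-58.7, 133.49], [1.44, 155.28], [-77.14, 257.14], [18.33, 153.61], [-166.67, 166.67]. Speed limits (degrees/s): [147.25, 147.25, 180, 180, 180, 180].

### API

Orientations are given as [roll, pitch, yaw] about the fixed x, y, z axes, in that order (R = Rz(yaw) Ry(pitch) Rx(roll)).
In Python, from workcell import sense, grab_frame, job_done, outline_of, mark_of gives the robot as it stands.
- The arm moves only by the tool servo_tool, never from a script. Its argument "increments" is one flat list of numbers, 7 for each row, row after row: the shift along the tool's x, y, z each as a share of 0.5 m, from -1 to 1, then the turn, a rotation vector about the tool's x, y, z each as a share of 90 degrees, from -1 to 1, then the opening, from -1 (shut) to 1 (fully open). A call has 1 to 12 rows; each row shifts and turns the pose as measured when the row begins, along the tool's axes as they then stand; what a row does not reach is not made up. A row lasts 1/8 s, in which the tool goes at most 62.5 mm and 10.7 degrees, less where a joint would pass 70% of its speed; a pose out of reach is approached as far as the arm can. A call with a number of a shift or a turn outside -1 to 1 is refused whole. A call with a gripper value outside its range is refused whole. The fingers move at their own pace and stop on an object; the grip force is fixed at half the most. Time passes only in rows, so rows that do not move let the fingers close. It gives the time, the measured TCP pose, the force and the opening at its end, in the units of the state.
- sense(): the state, without advancing time (a new reading comes with each control period).
- grab_frame(name): name is "side" or "top"; returns a dict with "frame" (480x640x3 uint8, red, green, blue), "fx", "fy", "cx", "cy" (pixels), "world_to_cam" (4x4, takes a point from world to camera coordinates). Camera axes: x right, y down, z forward; pixel columns grow to the right and rows downward; lengths in m; the calibration is good to about 2 mm. A picture is of the moment at which its call begins. There is no depth.
- job_done(): hands the job in, once; it reports no verdict.
Trained networks look in a picture, given as the dict that the camera call returned (one of the last four; its "shot" number tells which), for a name from the list of things; names that differ only in an ending like _2 or _b are one class to them, and where a whole thing is asked for, a point or a joint stands for the part that bears it (a point fixed in the world has none). Each returns a list of dicts, best first, with "score" (0 to 1); they miss things now and then, are a little off and sometimes report something else, mostly with a low value. They report only what shows in the picture. A call takes as long as a camera call. They do not tell look-alikes from the thing itself.
- outline_of(label, picture): "region" (480x640 bool, what is visible of it) and "at" ([column, row] in pixels, amid what is visible of it).
- mark_of(label, picture): "at" ([column, row] in pixels: a listed point, or the origin of a listed thing).
The state is a dict: "time": time; "q": joint angles; "joint_vel": joint speeds; "joint_torque": joint torques, N m; "tcp_pos": TCP position; "tcp_rot": TCP orientation; "force": force on the tool from outside, world axes, zero at the start; "moment": the same for the moment, N m; "grip_width": finger opening in m.
Only numpy, scipy, OpenCV 4.12 (cv2) and the standard library are available. Lean on these libraries where they do the work, as an engineer would, in place of code of your own. Each camera call takes 0.05 s, during which the arm holds its last target.

### The job

The measuring cylinder with the blue foot has been knocked over on the lab desk. Raise its open end so that it tips up over its foot, the foot pivoting on the desk without being lifted clear, and leave it standing upright by itself about where it fell. Leave the yellow-footed cylinder, which lies there to dry, and the brown bottle where they are.

Things in the scene. Friction and masses are not known exactly. Their poses are not given: they have to be found in the camera images.
- blue_cylinder_mid (a point): Middle of the white measuring cylinder with blue foot, to stand up: tube 30 mm diameter, 210 long, 0.45 kg, foot weighted. z axis: from foot to open end. Along z: blue hexagonal foot, 60 across flats, -105 to -91 mm; blue hexagonal bumper, 46 across flats, +30 to +42; then bare tube to grip, up to +105. Lies any way on flats of foot and bumper; does not roll; it swivels easily between two fingers.
- blue_cylinder_foot (a point): Centre of the underside of that cylinder's foot, 105 mm from its middle, same axes. About 29 mm above the desk while it lies (the tube slopes 3 degrees down towards the open end, so the axis at the bare part is about 22 mm up); 0 when it stands.
- yellow_cylinder_mid (a point): Middle of the other measuring cylinder, the same in shape and size but with yellow foot and bumper, also lying on the desk in any direction: to be left alone. Its z axis runs from foot to open end.
- brown_bottle: Closed brown reagent bottle, 60 mm in diameter and 130 mm tall, standing upright between the two cylinders and further from the robot: to be left alone. Origin at the centre of its underside, z up.
Not all that is in view belongs to the job. What is shaped like the part that bears blue_cylinder_mid but green is not meant.

How it is judged:
By the outcome, as a careful person would: the job done as asked, in the order asked, and still so for the second after the job is handed in, with the robot touching nothing.
It also fails if it takes over 38 s, if anything falls off the work surface, if the arm or the gripper's body presses on something with over 40 N, if the wrist force passes 120 N, or if a joint passes its speed limit or range.

## Working session

There is one attempt and no reset: what is moved stays moved. The work goes in short steps, Python scripts to look and compute and a tool call to move; the robot and the scene stay as the last step left them, time stands still between calls to the robot, and variables do not carry over. Pictures are saved under pics/ and viewed, and the job is handed in when it is done.

Besides the shell and the picture viewer there is one more tool, called after ">>>" as name(argument=value, ...) on one line, values as JSON. servo_tool: Moves the arm, as the interface text tells. Shift numbers are shares of 0.5 m and turn numbers shares of 90 degrees, none past 1 either way. Its arguments: {"type":"object","properties":{"increments":{"type":"array"}},"required":["increments"]}

```bash
mkdir -p pics; cat > h.py <<'E'
import numpy as np, cv2
from workcell import *
from scipy.spatial.transform import Rotation as R
def ray(p,px):
    T=np.array(p["world_to_cam"]);d=np.array([(px[0]-p["cx"])/p["fx"],(px[1]-p["cy"])/p["fy"],1])
    return -T[:3,:3].T@T[:3,3], T[:3,:3].T@d
def onz(p,px,z):
    c,d=ray(p,px);return c+d*(z-c[2])/d[2]
def tri(p1,a,p2,b):
    c1,d1=ray(p1,a);c2,d2=ray(p2,b)
    s=np.linalg.lstsq(np.c_[d1,-d2],c2-c1,rcond=None)[0]
    x,y=c1+s[0]*d1,c2+s[1]*d2
    return (x+y)/2,np.linalg.norm(x-y)
def proj(p,X):
    T=np.array(p["world_to_cam"]);c=T[:3,:3]@X+T[:3,3];return [p["fx"]*c[0]/c[2]+p["cx"],p["fy"]*c[1]/c[2]+p["cy"]]
def save(p,n): cv2.imwrite("pics/"+n,cv2.cvtColor(p["frame"],cv2.COLOR_RGB2BGR))
E
python3 - <<'E'
from h import *
np.set_printoptions(precision=4,suppress=True)
t=grab_frame("top");s=grab_frame("side");save(t,"t0.png");save(s,"s0.png")
print(sense())
for n,p in(("top",t),("side",s)):
  print(n,ray(p,(320,240)))
  for l in("blue_cylinder_mid","blue_cylinder_foot","yellow_cylinder_mid","brown_bottle"):
    print(l,[(np.round(d["at"],1),round(d["score"],2)) for d in mark_of(l,p)],[(np.round(d["at"],1),round(d["score"],2),int(d["region"].sum())) for d in outline_of(l,p)])
E
```

```text
{'time': 0.1, 'q': array([67.6319,  7.1293, 94.6255, -0.0022, 78.3525, -4.7335]), 'joint_vel': array([-0.109 , -0.0946, -0.0866,  0.0404, -0.093 ,  0.0265]), 'joint_torque': array([  0.0006, -41.8881, -36.1097,   0.0778,   0.0462,  -0.0001]), 'tcp_pos': array([0.1969, 0.6192, 0.4036]), 'tcp_rot': array([-179.9933,    0.1071,   72.3659]), 'force': array([-0.2687, -0.1092, -0.4149]), 'moment': array([-0.0146,  0.0156, -0.0015]), 'grip_width': 0.09504909858188468}
top (array([0.4332, 0.0663, 1.1738]), array([ 0.1279,  0.0066, -0.9918]))
blue_cylinder_mid [(array([164.2, 241.8]), 0.72), (array([299.8, 320. ]), 0.72), (array([241.3, 244.9]), 0.59)] [(array([167.6, 242.5]), 0.95, 1164), (array([241.8, 240.8]), 0.69, 1144)]
blue_cylinder_foot [(array([317.5, 358.5]), 0.73), (array([228.9, 207.5]), 0.65)] [(array([300.8, 319.3]), 0.82, 1070), (array([242.5, 242.3]), 0.75, 1192), (array([166.9, 246.2]), 0.75, 1220)]
yellow_cylinder_mid [(array([449.4, 255. ]), 0.58)] [(array([442.2, 255. ]), 0.9, 1198)]
brown_bottle [(array([345.4, 188. ]), 0.71)] [(array([345.6, 188. ]), 0.92, 542)]
side (array([ 0.0542, -0.6066,  0.6757]), array([ 0.4752,  0.6457, -0.5979]))
blue_cylinder_mid [(array([240.1, 270. ]), 0.9), (array([275.5, 206.8]), 0.67), (array([237.7, 174.4]), 0.6)] [(array([280.1, 202.2]), 0.97, 1204), (array([240.7, 182.9]), 0.72, 825), (array([230.2, 273.2]), 0.55, 1626)]
blue_cylinder_foot [(array([301.7, 187.2]), 0.75), (array([210.4, 295. ]), 0.71), (array([244.5, 189.1]), 0.66)] [(array([281.3, 204.8]), 0.85, 1171), (array([237.8, 183.9]), 0.83, 826), (array([232. , 276.8]), 0.67, 1643)]
yellow_cylinder_mid [(array([434.3, 340.7]), 0.84)] [(array([431.5, 339.9]), 0.74, 2492), (array([398.5, 225.2]), 0.71, 1250)]
brown_bottle [(array([399.9, 243.3]), 0.88)] [(array([400.4, 223.7]), 0.57, 1251)]
```

View pics/t0.png

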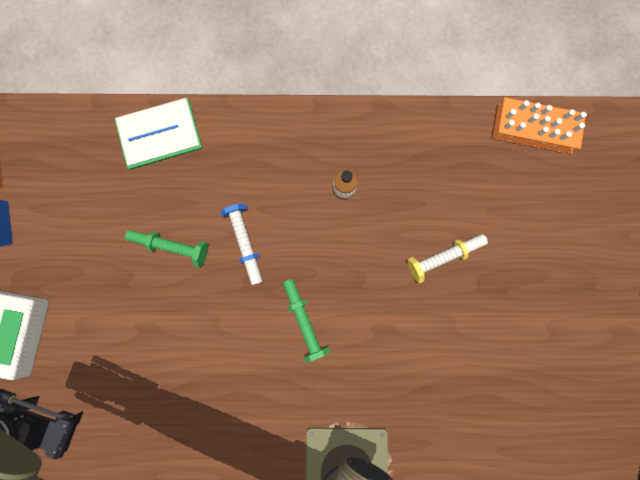

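View pics/s0.png

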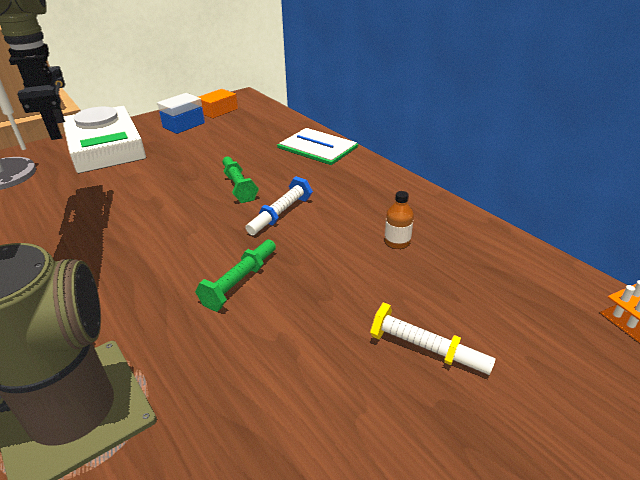

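The blue-footed cylinder is in the top view at about (241,245), foot at (235,210) and open end at (256,283). In the side view the foot is near (301,188) and the open end near (250,229). The two green ones are decoys. Next I triangulate and refine with the silhouettes.

```bash
cat > m.py <<'E'
from h import *
from scipy.optimize import minimize
np.set_printoptions(precision=4,suppress=True)
t=grab_frame("top");s=grab_frame("side")
def pick(p,l,near):
    c=[d for d in outline_of(l,p) if np.hypot(*(np.array(d["at"])-near))<25]
    return c[0]["region"] if c else None
def solid(x,y,z,yaw,slope):
    a=np.array([np.cos(yaw)*np.cos(slope),np.sin(yaw)*np.cos(slope),-np.sin(slope)])
    h=np.cross([0,0,1],a);h/=np.linalg.norm(h);v=np.cross(a,h)
    out=[]
    for r0,r1,rad,n,ph in((-.105,.105,.015,24,0),(-.105,-.091,.03/np.cos(np.pi/6),6,0),(.03,.042,.023/np.cos(np.pi/6),6,0)):
        pts=[np.array([x,y,z])+q*a+rad*(np.cos(w)*h+np.sin(w)*v) for q in(r0,r1) for w in np.arange(n)*2*np.pi/n]
        out.append(pts)
    return out
def mask(p,pr,k=4):
    m=np.zeros((480*k,640*k),np.uint8)
    for pts in solid(*pr):
        u=np.array([proj(p,X) for X in pts]);hu=cv2.convexHull(((u+.5)*k).astype(np.int32))
        cv2.fillConvexPoly(m,hu,255)
    return cv2.resize(m,(640,480),interpolation=cv2.INTER_AREA)/255.
def fit(nt,ns,l):
    rt,rs=pick(t,l,nt),pick(s,l,ns)
    best=lambda a:sum(np.abs(mask(p,a)-r).sum() for p,r in((t,rt),(s,rs)) if r is not None)
    return best
E
cat > a.py <<'E'
from m import *
print(*tri(t,(241.3,244.9),s,(275.5,206.8)), "foot",*tri(t,(233,210),s,(301.7,187.2)),"open",*tri(t,(256,283),s,(250.5,230)))
print("bottle",onz(t,(345.4,188),0),onz(s,(399.9,243.3),0),"yellow",*tri(t,(449.4,255),s,(434.3,340.7)))
f=fit((241,242),(280,203),"blue_cylinder_mid")
m=tri(t,(241.3,244.9),s,(275.5,206.8))[0]
e=onz(t,(256,283),.022)-onz(t,(235,210),.028);yaw=np.arctan2(e[1],e[0])
x0=np.array([m[0],m[1],.025,yaw,.05])
r=minimize(f,x0,method="Nelder-Mead",options=dict(initial_simplex=x0+np.vstack([np.zeros(5),np.diag([.008,.008,.006,.08,.05])]),maxfev=250))
print(f(x0),r.fun,r.x,np.degrees(r.x[3:]))
x,y,z,w,sl=r.x;a=np.array([np.cos(w)*np.cos(sl),np.sin(w)*np.cos(sl),-np.sin(sl)])
for d in(-.105,.075,.105):print(d,r.x[:3]+d*a)
for n,p,c in(("t",t,(240,245)),("s",s,(278,205))):
    im=cv2.cvtColor(p["frame"],cv2.COLOR_RGB2BGR)[c[1]-60:c[1]+60,c[0]-80:c[0]+80];im=cv2.resize(im,None,fx=4,fy=4)
    mk=cv2.resize(mask(p,r.x)[c[1]-60:c[1]+60,c[0]-80:c[0]+80],None,fx=4,fy=4)
    cs=cv2.findContours((mk>.5).astype(np.uint8),0,1)[0];cv2.drawContours(im,cs,-1,(255,0,255),1);cv2.imwrite(f"pics/fit_{n}.png",im)
E
python3 a.py
```

```text
[0.5686 0.281  0.022 ] 0.003278558341092234 foot [0.6618 0.302  0.0346] 0.008209543111946245 open [0.4698 0.2397 0.0172] 0.0056724903773895325
bottle [0.7285 0.0058 0.    ] [ 0.7295 -0.0022  0.    ] yellow [ 0.5458 -0.2668  0.0285] 0.00505836155256673
877.1294117647059 263.44313725490196 [ 0.569   0.2753  0.0215 -2.8296  0.0843] [-162.1266    4.8319]
-0.105 [0.6686 0.3074 0.0303]
0.075 [0.4979 0.2523 0.0151]
0.105 [0.4695 0.2432 0.0126]
```

View pics/fit_t.png

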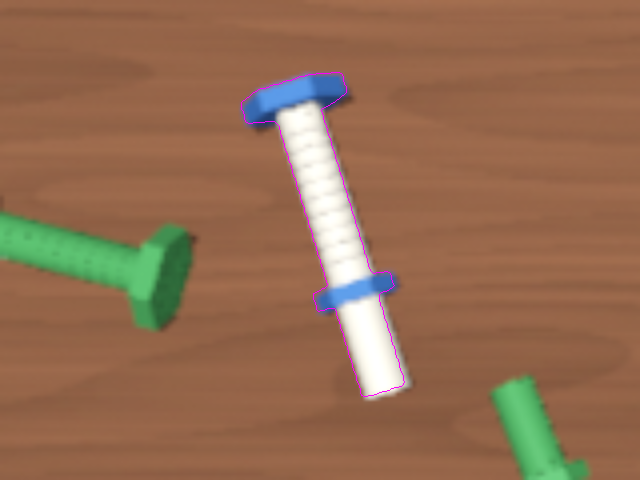

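View pics/fit_s.png

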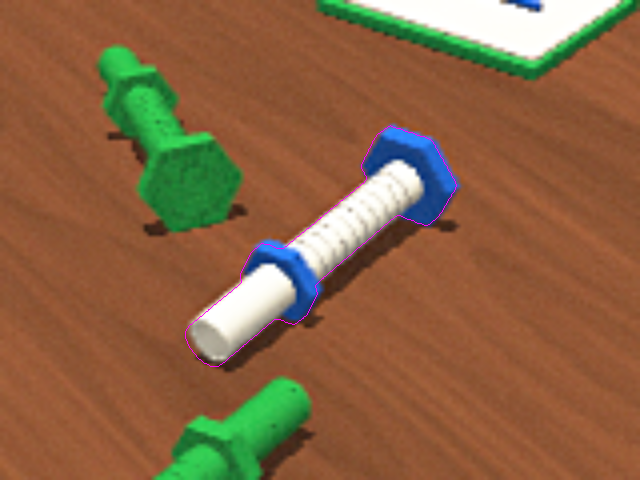

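The fit overlays match well in both views: tube, bumper and foot all line up. Next I work out the approach move and check the clearance to the green decoys.

```bash
cat > d.py <<'E'
# usage: delta of TCP to target, in tool axes and shares
from h import *
import sys
np.set_printoptions(precision=4,suppress=True)
def delta(pos,rot):
    s=sense();T=R.from_euler("xyz",s["tcp_rot"],degrees=True)
    d=T.inv().apply(np.array(pos)-s["tcp_pos"]);w=(T.inv()*R.from_euler("xyz",rot,degrees=True)).as_rotvec(degrees=True)
    print("t",s["time"],"tcp",s["tcp_pos"],s["tcp_rot"],"F",s["force"],"w",s["grip_width"])
    print("shift shares",d/.5,"turn shares",w/90)
if __name__=="__main__":
    v=[float(a) for a in sys.argv[1:]];delta(v[:3],v[3:6])
E
python3 d.py 0.498 0.2523 0.32 180 0 107.9
python3 - <<'E'
from h import *
t=grab_frame("top")
for px in((290,283),(300,303),(203,255),(205,240)):print(px,onz(t,px,.025))
E
```

```text
t 1.1 tcp [0.197  0.6194 0.4048] [-180.       -0.0007   72.3636] F [0.2387 0.425  0.3405] w 0.09493127975659392
shift shares [-0.5174  0.7963  0.1695] turn shares [ 0.     -0.     -0.3948]
(290, 283) [0.46776051 0.15120954 0.025     ]
(300, 303) [0.41628516 0.12442556 0.025     ]
(203, 255) [0.53935342 0.38124325 0.025     ]
(205, 240) [0.57915356 0.37755956 0.025     ]
```

>>> servo_tool(increments=[-0.057,0.088,0,0,0,0,0.3,-0.057,0.088,0,0,0,0,0.3,-0.057,0.088,0,0,0,0,0.3,-0.057,0.088,0,0,0,0,0.3,-0.057,0.088,0,0,0,0,0.3,-0.057,0.088,0,0,0,0,0.3,-0.057,0.088,0,0,0,0,0.3,-0.057,0.088,0,0,0,0,0.3,-0.057,0.088,0,0,0,0,0.3,0,0,0,0,0,-0.1,0.3,0,0,0,0,0,-0.1,0.3,0,0,0,0,0,-0.1,0.3])

```text
time: 2.65
tcp_pos: [0.5063, 0.243, 0.4064]
tcp_rot: [179.7, -0.1, 100.2]
force: [0.0, 0.0, 0.3]
grip_width: 0.0615
```

```bash
python3 d.py 0.498 0.2523 0.25 180 0 107.9
```

```text
t 2.65 tcp [0.5063 0.243  0.4064] [179.6974  -0.1229 100.2195] F [0.0233 0.0001 0.2588] w 0.061539325096510965
shift shares [ 0.0206 -0.0147  0.3128] turn shares [ 0.0034 -0.0011 -0.0853]
```

>>> servo_tool(increments=[0.01,-0.007,0.06,0.002,0,-0.043,0.3,0.01,-0.007,0.06,0.002,0,-0.043,0.3,0,0,0.06,0,0,0,0.3,0,0,0.06,0,0,0,0.3,0,0,0.06,0,0,0,0.3,0,0,0,0,0,0,0.3])

```text
time: 3.4
tcp_pos: [0.498, 0.2519, 0.2545]
tcp_rot: [179.8, -0.1, 108.3]
force: [0.1, 0.4, -0.8]
grip_width: 0.0616
```

```bash
python3 d.py 0.498 0.2523 0.195 180 0 107.9
python3 - <<'E'
from h import *
for n in("top","side"):
    p=grab_frame(n);u=proj(p,np.array([.498,.2523,.04]));x,y=int(u[0]),int(u[1])
    im=p["frame"][max(0,y-70):y+70,max(0,x-90):x+90];p["frame"]=cv2.resize(im,None,fx=4,fy=4);save(p,n+"1.png")
E
```

```text
t 3.4 tcp [0.498  0.2519 0.2545] [179.789   -0.1214 108.2519] F [ 0.1036  0.4456 -0.82  ] w 0.06160154268894655
shift shares [ 0.0006 -0.0002  0.119 ] turn shares [ 0.0023 -0.0014  0.0039]
```

View pics/side1.png

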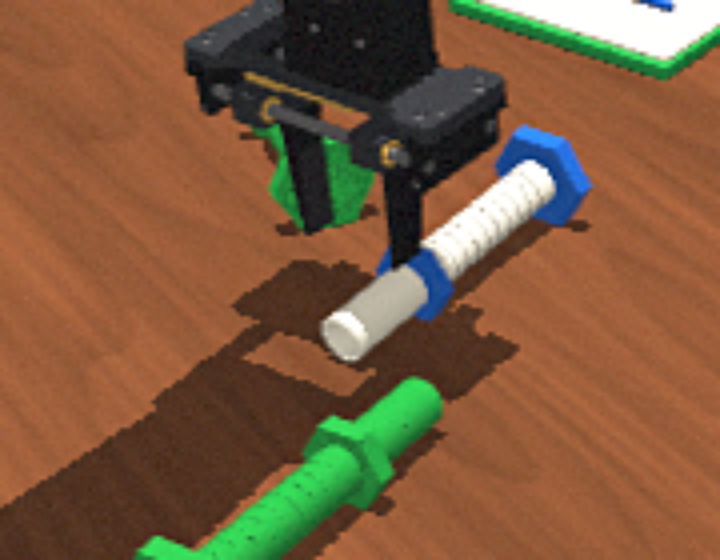

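View pics/top1.png

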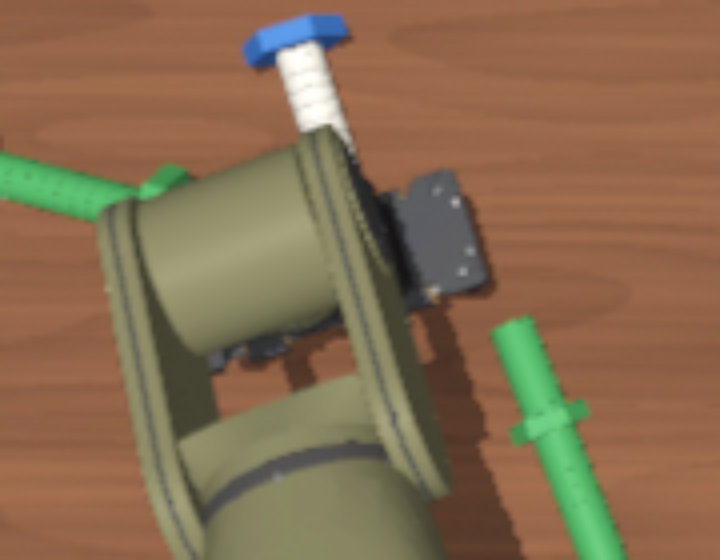

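The fingers straddle the bare tube at the open end and are clear of the green cylinders. I'll descend and grip.

>>> servo_tool(increments=[0,0,0.04,0.001,0,0.002,0.3,0,0,0.04,0,0,0,0.3,0,0,0.038,0,0,0,0.3,0,0,0,0,0,0,0.3])

```text
time: 4.0
tcp_pos: [0.5017, 0.2534, 0.1999]
tcp_rot: [179.1, -0.2, 108.0]
force: [0.3, 0.3, 0.1]
grip_width: 0.062
```

>>> servo_tool(increments=[0,0,0,0,0,0,-1,0,0,0,0,0,0,-1,0,0,0,0,0,0,-1,0,0,0,0,0,0,-1,0,0,0,0,0,0,-1])

```text
time: 4.62
tcp_pos: [0.5026, 0.2534, 0.2017]
tcp_rot: [178.9, -0.1, 108.0]
force: [0.6, -0.8, -0.4]
grip_width: 0.0294
```

```bash
python3 d.py 0.498 0.2523 0.195 180 0 107.9
python3 - <<'E'
from h import *
for n in("side",):
    p=grab_frame(n);u=proj(p,np.array([.498,.2523,.04]));x,y=int(u[0]),int(u[1])
    im=p["frame"][max(0,y-70):y+70,max(0,x-90):x+90];p["frame"]=cv2.resize(im,None,fx=4,fy=4);save(p,n+"2.png")
E
```

```text
t 4.625 tcp [0.5026 0.2534 0.2017] [178.9166  -0.139  108.0024] F [ 0.6082 -0.8105 -0.3707] w 0.0293859061036157
shift shares [ 0.0006 -0.0096  0.0133] turn shares [ 0.012  -0.0016  0.0011]
```

View pics/side2.png

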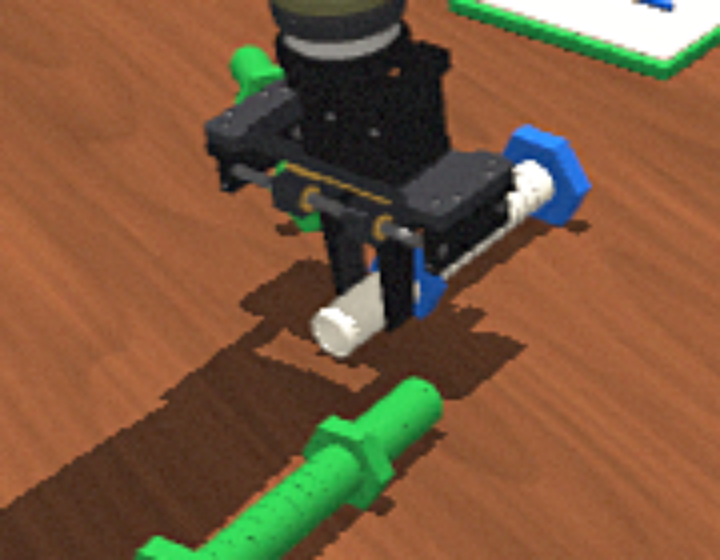

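Gripped: the opening reads 29.4 mm on the 30 mm tube. Now I raise the open end along an arc about the foot edge, with the tool kept pointing down so the tube swivels between the fingers. I'll do it in parts.

>>> servo_tool(increments=[0.008,0,0,0,0,0,-1])

```text
time: 4.8
tcp_pos: [0.5014, 0.257, 0.2017]
tcp_rot: [178.9, -0.1, 107.9]
force: [0.8, -3.1, -0.6]
grip_width: 0.0295
```

That row put 4 mm on the tool's x by mistake, where I meant y. I'll undo it and start the arc.

>>> servo_tool(increments=[-0.008,0,0,0,0,0,-1,0,0.008,-0.045,0,0,0,-1,0,0.015,-0.046,0,0,0,-1])

```text
time: 5.18
tcp_pos: [0.5111, 0.2562, 0.2446]
tcp_rot: [179.3, -0.2, 108.1]
force: [1.4, 0.4, -3.1]
grip_width: 0.0294
```

```bash
cat > look.py <<'E'
from h import *
import sys
s=sense();print(s["time"],s["tcp_pos"],s["tcp_rot"],s["force"],s["moment"],s["grip_width"])
P=np.array([.669,.307]);u=np.array([-.951,-.309]);d=s["tcp_pos"][:2]-P;print("Yh",d@u,"lat",d@np.array([.309,-.951]),"Z",s["tcp_pos"][2]-.1824)
p=grab_frame("side");u=proj(p,np.array([.58,.28,.08]));x,y=int(u[0]),int(u[1])
im=p["frame"][max(0,y-75):y+75,max(0,x-100):x+100];p["frame"]=cv2.resize(im,None,fx=4,fy=4);save(p,sys.argv[1])
E
python3 look.py s3.png
```

```text
5.175 [0.51111512 0.25621251 0.24463696] [ 1.79348066e+02 -1.61328222e-01  1.08072839e+02] [ 1.44992082  0.40800163 -3.13554916] [-0.01384078  0.02082606 -0.03705218] 0.029424444209207323
Yh 0.16584185528901962 lat -0.00048752493165791626 Z 0.0622369636939408
```

View pics/s3.png

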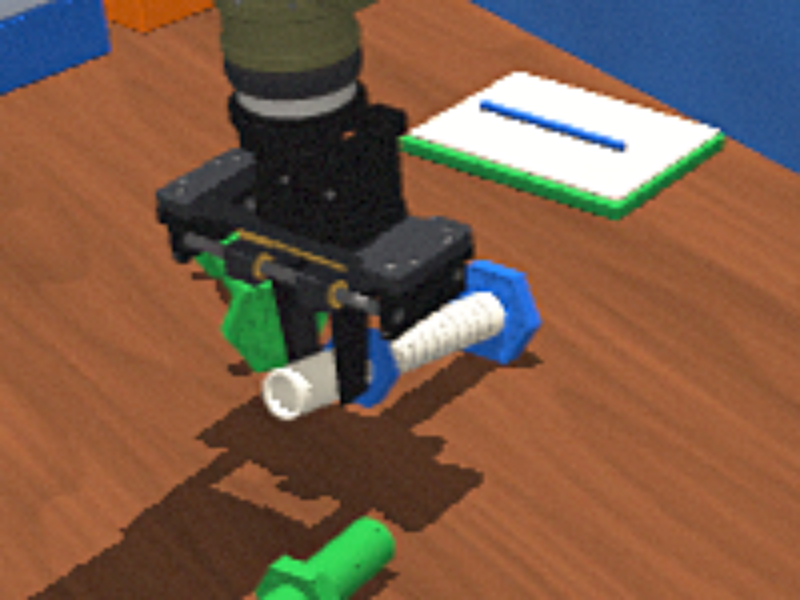

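The foot edge is still on the desk and the tube has tipped to about 11°, which is on the planned arc. Continuing.

>>> servo_tool(increments=[0,0.022,-0.046,0,0,0,-1,0,0.028,-0.042,0,0,0,-1,0,0.033,-0.037,0,0,0,-1,0,0.038,-0.032,0,0,0,-1])

```text
time: 5.72
tcp_pos: [0.5678, 0.2747, 0.3232]
tcp_rot: [179.7, -0.2, 108.2]
force: [0.2, 0.3, -4.8]
grip_width: 0.0295
```

```bash
python3 look.py s4.png
```

```text
5.725 [0.56782499 0.27473461 0.32320354] [179.65130681  -0.21158936 108.19481117] [ 0.24486915  0.28049048 -4.75701653] [ 0.02740804  0.10939149 -0.03465229] 0.02950699319619884
Yh 0.10618743961836931 lat -0.0005786868874705184 Z 0.14080353959268121
```

View pics/s4.png

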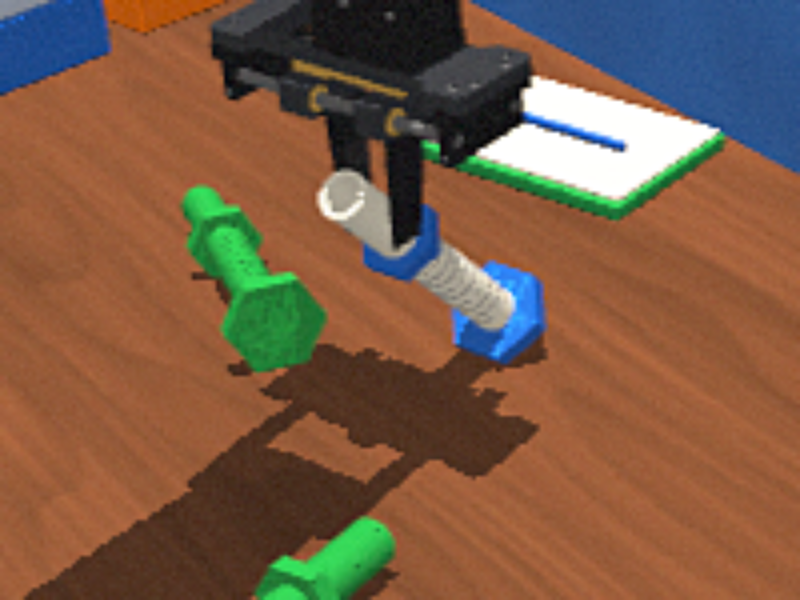

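```bash
cat > ov.py <<'E'
from h import *
import sys
# overlay model: cylinder elevation th about pivot edge, d along
def pts(th,P,zoff=0,lat=0):
    th=np.radians(th);u=np.array([-.951,-.309,0]);v=np.array([.309,-.951,0]);k=np.array([0,0,1.])
    a=np.cos(th)*u+np.sin(th)*k; n=-np.sin(th)*u+np.cos(th)*k
    O=np.array([P[0],P[1],zoff])+.03*n   # foot underside centre
    rings=[]
    for q,r,N in((0,.03464,6),(.014,.03464,6),(.135,.02656,6),(.147,.02656,6),(.21,.015,24)):
        rings.append([O+q*a+r*(np.cos(w)*v+np.sin(w)*n) for w in np.arange(N)*2*np.pi/N])
    return rings
th=float(sys.argv[1]);zo=float(sys.argv[2])
for n in("side","top"):
    p=grab_frame(n);u=proj(p,np.array([.63,.29,.08]));x,y=int(u[0]),int(u[1])
    x0,y0=max(0,x-75),max(0,y-60)
    im=cv2.resize(p["frame"][y0:y0+120,x0:x0+150],None,fx=5,fy=5,interpolation=cv2.INTER_CUBIC)
    for r in pts(th,(.669,.307),zo):
        q=((np.array([proj(p,X) for X in r])-[x0,y0]+.5)*5).astype(np.int32);cv2.polylines(im,[q],True,(255,0,255),1)
    p["frame"]=im;save(p,f"ov_{n}_{sys.argv[3]}.png")
s=sense();print(s["force"],s["tcp_pos"])
E
python3 ov.py 43 0 a
```

```text
[-0.55611074 -0.8411787   1.53645832] [0.56817176 0.27482675 0.32413008]
```

View pics/ov_side_a.png

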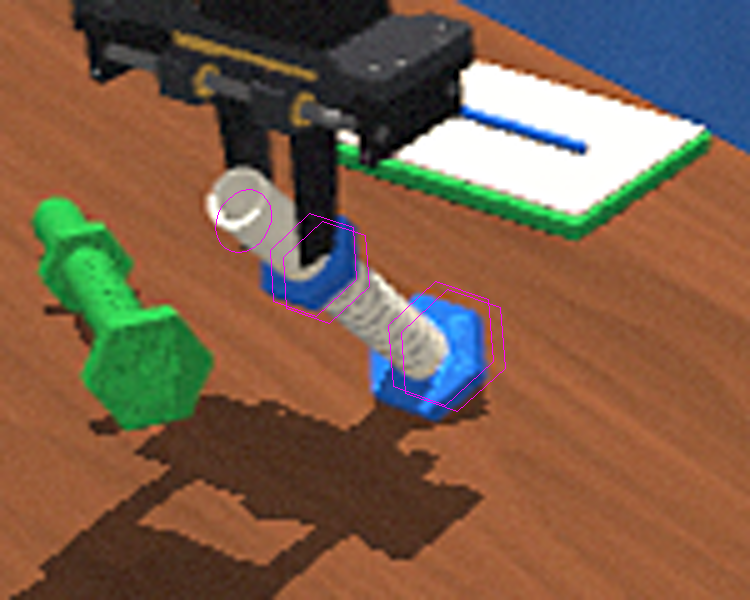

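View pics/ov_top_a.png

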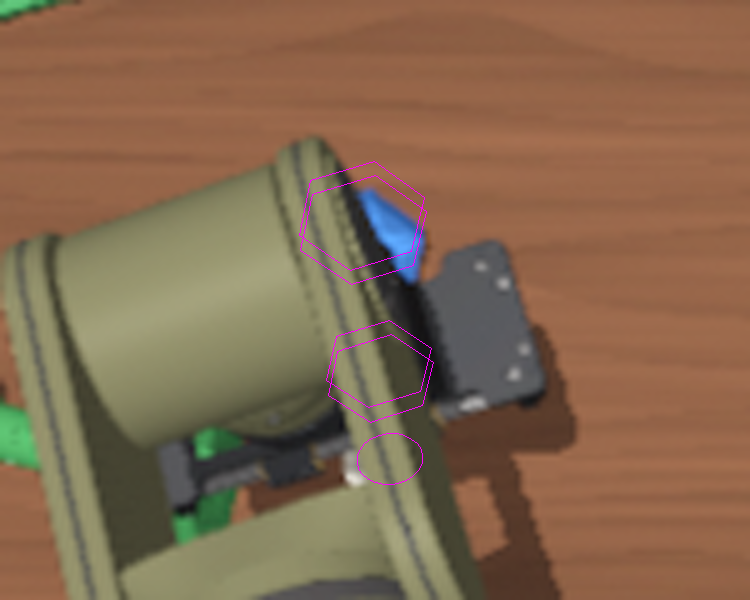

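```bash
cat > fit2.py <<'E'
from h import *
import sys
from scipy.optimize import minimize
np.set_printoptions(precision=4,suppress=True)
p=grab_frame("side");t=grab_frame("top")
def blue(p,x0,y0,x1,y1):
    h=cv2.cvtColor(p["frame"],cv2.COLOR_RGB2HSV);m=cv2.inRange(h,(100,130,90),(125,255,255))>0
    z=np.zeros_like(m);z[y0:y1,x0:x1]=m[y0:y1,x0:x1];return z
def rings(x,y,z,th,yaw):
    u=np.array([np.cos(yaw),np.sin(yaw),0]);v=np.array([-u[1],u[0],0]);k=np.array([0,0,1.])
    a=np.cos(th)*u+np.sin(th)*k;n=-np.sin(th)*u+np.cos(th)*k;O=np.array([x,y,z])+.03*n
    R_=lambda q,r,N:[O+q*a+r*(np.cos(w)*v+np.sin(w)*n) for w in np.arange(N)*2*np.pi/N]
    return R_(0,.03464,6)+R_(.014,.03464,6),R_(.135,.02656,6)+R_(.147,.02656,6),R_(0,.015,24)+R_(.21,.015,24),R_(.014,.015,24)+R_(.135,.015,24),R_(.147,.015,24)+R_(.21,.015,24)
def fill(p,L,k=4):
    m=np.zeros((480*k,640*k),np.uint8)
    for r,val in L:
        cv2.fillConvexPoly(m,cv2.convexHull(((np.array([proj(p,X) for X in r])+.5)*k).astype(np.int32)),val)
    return cv2.resize(m,(640,480),interpolation=cv2.INTER_AREA)/255.
B=blue(p,200,140,330,240)
def cost(q):
    f,b,_,lo,hi=rings(*q)
    m=fill(p,[(f,255),(lo,0),(b,255),(hi,0)])
    return np.abs(m-B).sum()
th0=float(sys.argv[1]);x0=np.array([.662,.305,0,np.radians(th0),np.radians(-162)])
best=None
for dth in(-6,0,8):
    s0=x0+[0,0,0,np.radians(dth),0]
    r=minimize(cost,s0,method="Nelder-Mead",options=dict(initial_simplex=s0+np.vstack([np.zeros(5),np.diag([.008,.008,.006,.1,.06])]),maxfev=250))
    q=r.x;print(round(r.fun,1),q[:3],np.degrees(q[3:]))
    if best is None or r.fun<best.fun:best=r
print("blue px",B.sum());s=sense();q=best.x
u=np.array([np.cos(q[4]),np.sin(q[4]),0]);a=np.cos(q[3])*u+[0,0,np.sin(q[3])];n=-np.sin(q[3])*u+[0,0,np.cos(q[3])]
g=s["tcp_pos"]-[0,0,.171];rel=g-(q[:3]+.03*n);print("grasp pt in cyl: along",rel@a,"normal",rel@n,"tcp",s["tcp_pos"],s["force"],s["time"])
for nm,pp in(("side",p),("top",t)):
    im=cv2.resize(pp["frame"][130:250,190:350],None,fx=5,fy=5)
    for r in rings(*q)[:3]:
        c=((cv2.convexHull(np.array([proj(pp,X) for X in r],np.float32))-[190,130]+.5)*5).astype(np.int32);cv2.polylines(im,[c],True,(255,0,255),1)
    pp["frame"]=im;save(pp,f"f_{nm}_{sys.argv[2]}.png")
E
python3 fit2.py 47 a
```

```text
110.6 [ 0.6556  0.3083 -0.0017] [  47.2059 -161.6787]
118.9 [ 0.6559  0.3089 -0.0014] [  47.0547 -160.6022]
114.9 [ 0.6603  0.3162 -0.0065] [  46.9231 -161.2681]
blue px 460
grasp pt in cyl: along 0.17728703080487107 normal 0.0057054650206611384 tcp [0.5675 0.2746 0.3236] [0.3516 0.3364 0.396 ] 5.975
```

View pics/f_side_a.png

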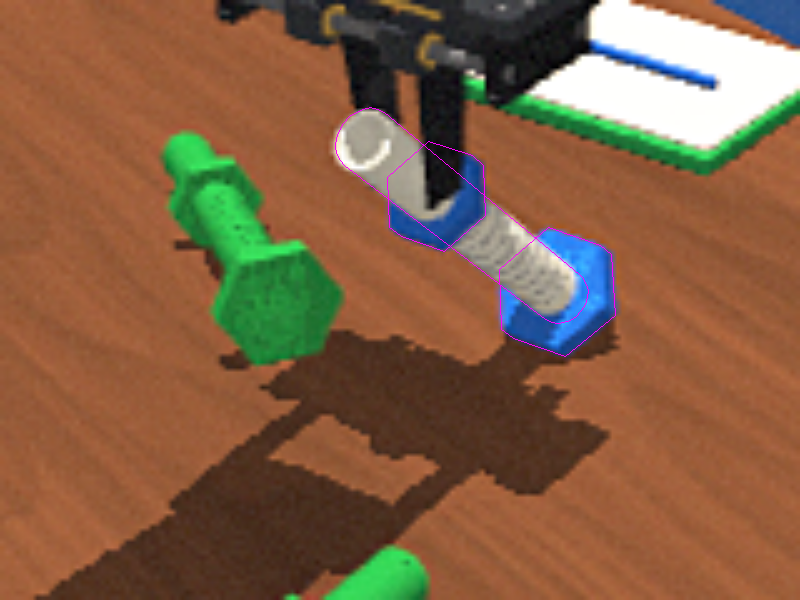

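View pics/f_top_a.png

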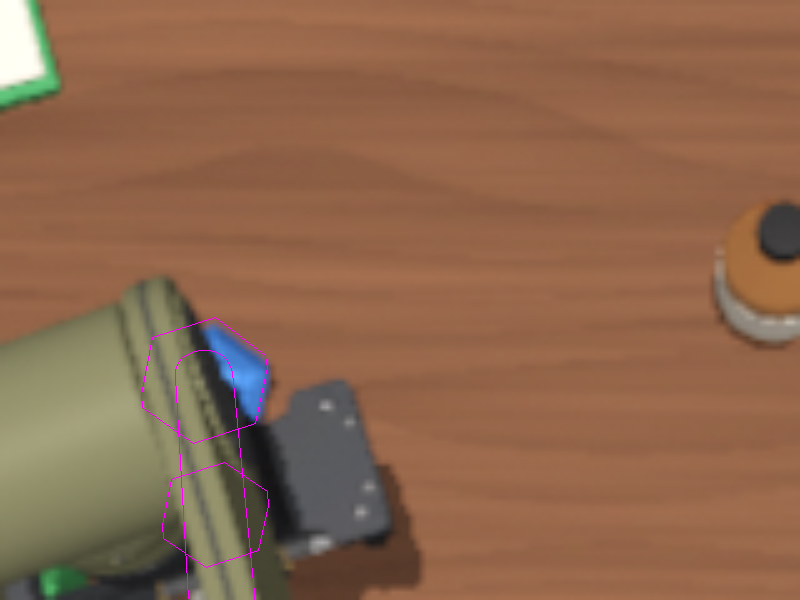

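The fit shows about 47° tilt with the foot edge still on the desk. The foot has slid about 12 mm toward the robot, so I re-planned the arc about its present edge. Continuing.

>>> servo_tool(increments=[0,0.039,-0.02,0,0,0,-1,0,0.041,-0.015,0,0,0,-1,0,0.043,-0.01,0,0,0,-1])

```text
time: 6.35
tcp_pos: [0.623, 0.2933, 0.3454]
tcp_rot: [-179.8, -0.2, 108.2]
force: [-2.0, -0.7, 2.2]
grip_width: 0.0294
```

```bash
python3 fit2.py 68 b
```

```text
116.9 [ 0.6568  0.3108 -0.0034] [  66.4209 -161.1632]
130.6 [ 0.6564  0.3093 -0.002 ] [  66.1835 -158.614 ]
109.0 [ 0.6643  0.3228 -0.0116] [  66.7191 -162.9514]
blue px 440
grasp pt in cyl: along 0.18961553352093735 normal 0.00019231146252712806 tcp [0.624  0.2934 0.3456] [-1.807   0.1972  4.877 ] 6.45
```

View pics/f_side_b.png

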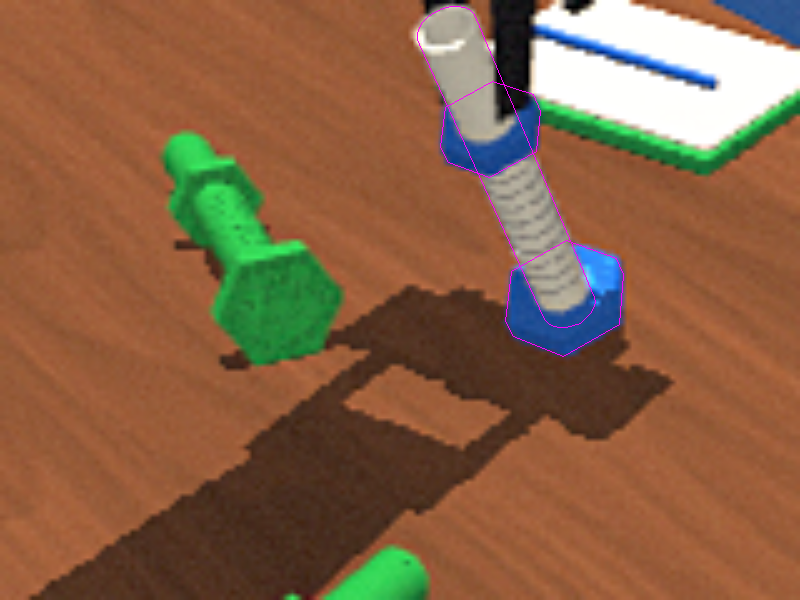

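Now about 66°, foot edge on the desk, force only a few newtons. Bringing it nearly upright.

>>> servo_tool(increments=[0,0.05,-0.009,0,0,0,-1,0,0.044,-0.001,0,0,0,-1,0,0.022,0.001,0,0,0,-1])

```text
time: 6.82
tcp_pos: [0.6768, 0.3113, 0.3487]
tcp_rot: [-179.6, -0.2, 108.3]
force: [-0.9, 1.0, 3.6]
grip_width: 0.0278
```

```bash
python3 fit2.py 86 c
```

```text
94.1 [ 0.6572  0.3082 -0.0009] [  82.9247 -161.0712]
94.6 [ 0.661   0.3133 -0.0044] [  82.6943 -160.1775]
107.5 [ 0.6623  0.3121 -0.0047] [  82.7761 -155.0805]
blue px 410
grasp pt in cyl: along 0.17478002303075055 normal 0.011674385123605342 tcp [0.6771 0.3113 0.3487] [ 0.2486 -0.4816  3.6555] 6.925
```

View pics/f_side_c.png

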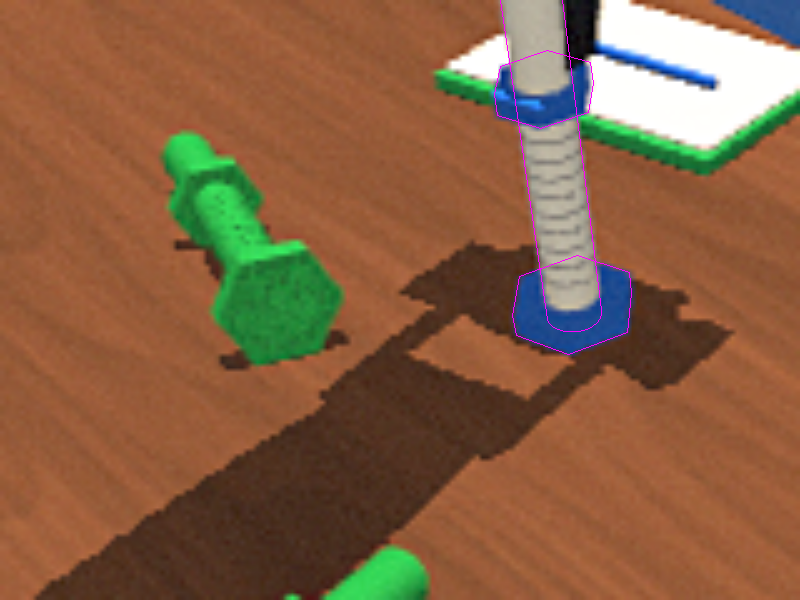

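The tube is at about 83° but sits at the pad edges (opening 27.8 mm), so squeezing more could push it out. It is well past its balance point, so I open a little to let it settle onto its foot.

>>> servo_tool(increments=[0,0,0,0,0,0,-0.16,0,0,0,0,0,0,-0.16,0,0,0,0,0,0,-0.16,0,0,0,0,0,0,-0.16])

```text
time: 7.42
tcp_pos: [0.6752, 0.3108, 0.3466]
tcp_rot: [-179.6, -0.2, 108.3]
force: [-0.4, 0.3, 0.0]
grip_width: 0.0397
```

```bash
python3 fit2.py 88 d
```

```text
92.2 [ 0.6573  0.3074 -0.0008] [  89.0149 -160.4626]
91.3 [ 0.6582  0.3078 -0.0015] [  89.2059 -159.4316]
89.8 [ 0.6614  0.3126 -0.0046] [  89.1725 -158.8188]
blue px 385
grasp pt in cyl: along 0.18003150214197822 normal -0.015063574385614635 tcp [0.6753 0.3108 0.3467] [ 0.9235 -0.8737 -0.0452] 7.525
```

View pics/f_side_d.png

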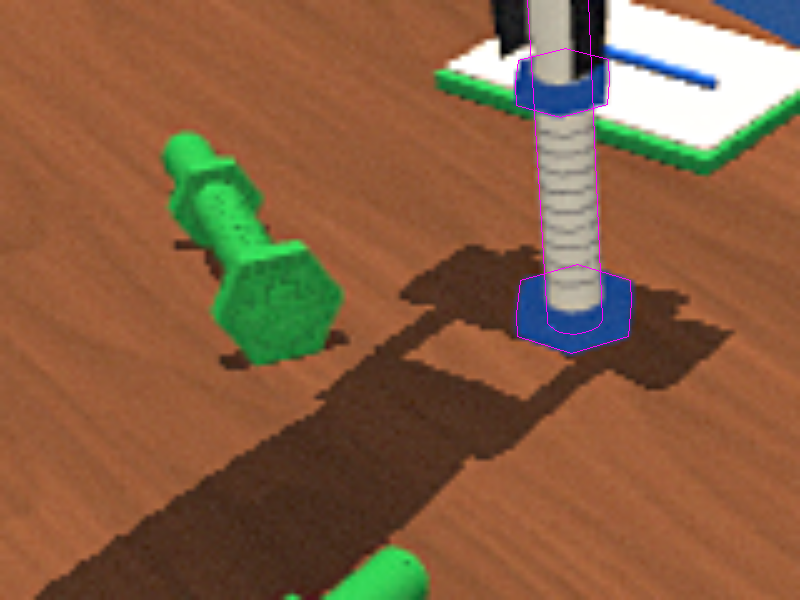

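View pics/f_top_d.png

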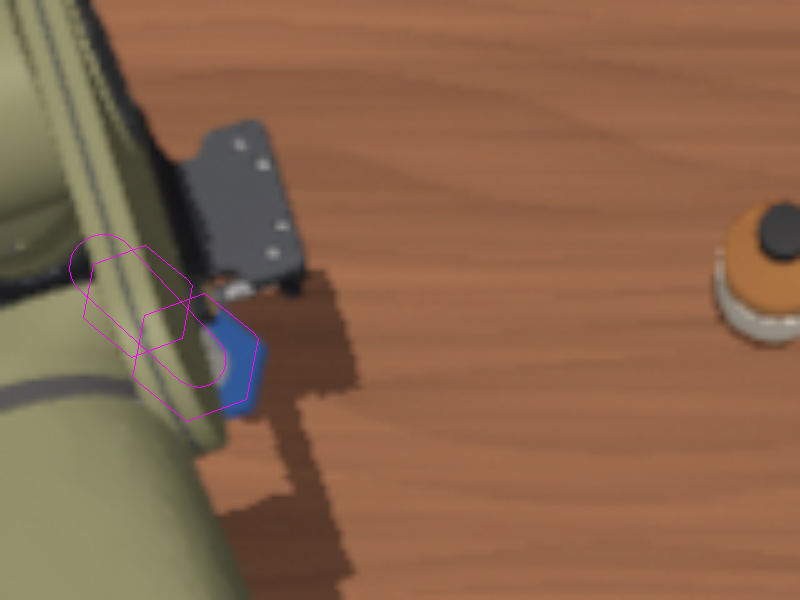

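It stands upright on its foot. I'll open fully, then retreat straight up.

>>> servo_tool(increments=[0,0,0,0,0,0,0.5,0,0,0,0,0,0,0.5,0,0,0,0,0,0,0.5,0,0,-0.03,0,0,0,0.5,0,0,-0.05,0,0,0,0.5,0,0,-0.06,0,0,0,0.5,0,0,-0.06,0,0,0,0.5,0,0,-0.06,0,0,0,0.5,0,0,0,0,0,0,0.5])

```text
time: 8.65
tcp_pos: [0.6762, 0.3106, 0.4869]
tcp_rot: [-179.9, -0.2, 108.3]
force: [0.2, -0.0, -0.8]
grip_width: 0.0714
```

>>> servo_tool(increments=[0,-0.08,0,0,0,0,0.5,0,-0.08,0,0,0,0,0.5,0,-0.08,0,0,0,0,0.5,0,-0.08,0,0,0,0,0.5,0,0,0,0,0,0,0.5,0,0,0,0,0,0,0.5])

```text
time: 9.4
tcp_pos: [0.5197, 0.2587, 0.4794]
tcp_rot: [-179.4, -0.2, 108.3]
force: [0.3, -0.0, -0.9]
grip_width: 0.0715
```

```bash
python3 - <<'E'
from h import *
for n in("side","top"): save(grab_frame(n),"e_"+n+".png")
s=sense();print(s["time"],s["tcp_pos"],s["force"],s["grip_width"])
E
```

```text
9.5 [0.5201761  0.25886071 0.47946594] [0.39943986 0.83017889 0.76104261] 0.07138655400107993
```

View pics/e_side.png

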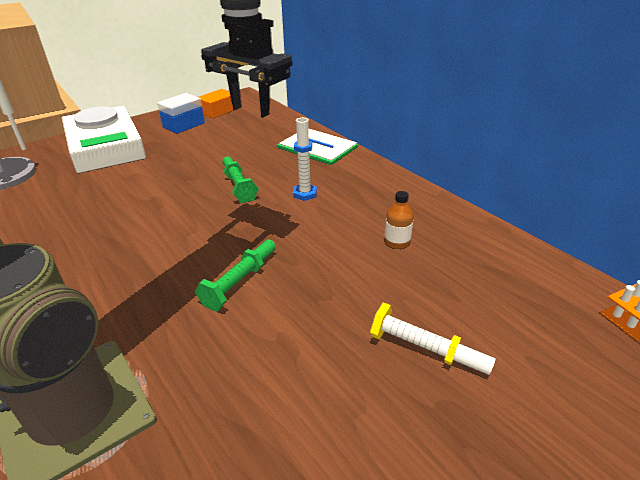

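View pics/e_top.png

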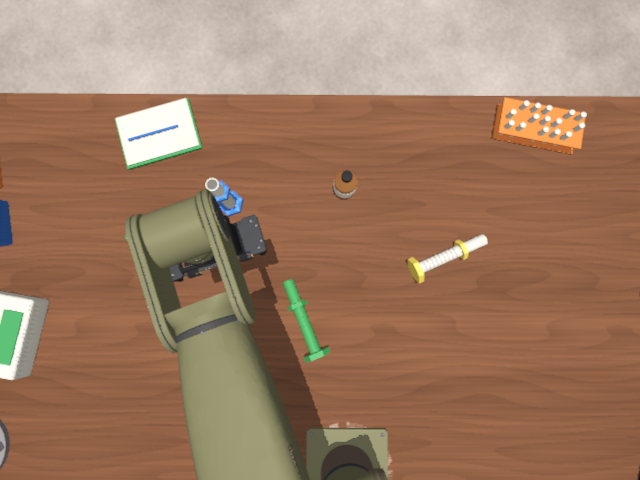

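The blue-footed cylinder stands upright: foot at (304,193) in the side view, tube top at (302,120). The robot is clear of it, and the yellow cylinder, the bottle and the green ones look unmoved.

```bash
python3 -c "
from workcell import *
print(job_done())"
```

```text
the job is handed in; nothing more can be done
None
```

The blue-footed cylinder is standing upright by itself about where it fell, and I handed the job in at about 9.5 s of the 38 s allowed.

**How it went:** I gripped the bare tube near the open end and raised it along an arc about the foot's edge. At about 83°, well past its balance point, I opened the fingers and let it settle onto its foot, then retreated.

**Last checks:**
- Before the retreat, the silhouette fit put it at about 89° with the foot on the desk, within the camera error. In the final side view it still stands straight, with the gripper clear of it.
- In those same pictures the yellow cylinder, the brown bottle and the green decoys show no visible movement.
- The highest tool force I saw was about 5 N.

**What did not go to plan:**
- **Foot slid:** it moved about 12 mm toward the robot while tipping. In the fits at about 47°, 66° and 83°, I saw no sign of it leaving the desk.
- **Wrong axis:** one row moved the gripped end 4 mm sideways by mistake, and I undid it straight away.
- **Grip at pad edge:** the tube had crept to the edge of the pads near the end, which is why I released at 83° rather than pushing on to vertical.

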